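Fit the nested lids to the starter crock, then take the blue cover off alone

TASK

The white crock of sourdough starter needs its vented lid on so that it can breathe. Take the nested lids by the dark wooden knob, lower them together onto the crock without dropping them until the white inner lid is fully home, and let go of the knob. Then grip the blue outer lid by its collar, lift it alone, leaving the white lid seated, and finish while still holding the blue lid level, straight above the crock and about 10 cm above where it sat; leave the crock and everything else where they stand.

Things in the scene. Friction and masses are not known exactly. Their poses are not given: they have to be found in the camera images.
- inner_knob (a point): Centre of the free part of the inner lid's dark wooden knob, an upright round bar 22 mm across, fixed to the lid; z up along it. Its 40 mm above the blue collar are free: 20 mm above and 20 mm below this point. Fingers that reach lower meet the collar. Lifting the knob carries the blue lid along, loose on top.
- outer_collar (a point): Centre of the blue lid's collar, an upright tube 50 mm across outside, 40 inside, 24 high, around the knob, which stands free in it. The collar's rim is 12 mm above this point, the blue plate around it 12 mm below. z up. Nested, this point is 32 mm below inner_knob and the knob's top 52 mm above it.
- crock_rim (a point): Centre of the white stoneware crock's mouth, at rim height; z up. Crock: loose, 1.6 kg, round, 120 mm across, 115 mm high, wall 9.5 mm, mouth 101 mm across. With the inner lid home its flange lies on the rim and inner_knob is 54 mm above this point.
- inner: White vented inner lid with knob, about 0.2 kg; origin under its plug, 68 mm below inner_knob. Plug 93 mm across, 14 mm deep, chamfered foot, enters the crock; above it the flange, 112 mm across, 6 mm thick, underside 54 mm below inner_knob. Starts on a wooden board (144 mm across, 12 mm high), blue lid on top.
- outer: Blue outer lid, about 0.2 kg, 124 mm across; origin on its axis at the underside of its 4 mm plate, 16 mm below outer_collar. It lies loose on the white lid's flange; its skirt hangs 5 mm down round the flange with 3 mm play all round.
- crock: The crock; origin at the centre of its underside.
- bowl: Bystander: white plastic bowl, 116 mm across, 55 mm high, origin under its centre; stands among the task's things.
- cutter: Bystander: round metal pastry cutter, 50 mm across, 35 mm high, origin under its centre; near the bowl.
- spatula: Bystander: red-handled spatula lying on the bench, origin under its middle.
- jar: Bystander: amber jar with steel cap, 72 mm across, 110 mm high, origin under its centre.
- tub: Bystander: white can with a red label, 80 mm across, 100 mm high, origin under its centre.
Not all that is in view belongs to the job. Of the things shaped like the outer, the blue one is meant.

How it is judged:
By the outcome, as a careful person would: the job done as asked, in the order asked, and still so for the second after the job is handed in, while the arm keeps its last pose, push and grip.
It also fails if it takes over 58 s, if anything falls off the work surface, if the arm or the gripper's body presses on something with over 40 N, if the wrist force passes 120 N, or if a joint passes its speed limit or range.

ROBOT

A 6-joint arm with a two-finger parallel gripper is mounted at the origin on the work surface. World frame = base frame: x ahead of the robot, y to its left, z up, the work surface at z = 0. Lengths are in m, angles in rad, forces in N, time in s.
With the tool pointing down it reaches from about 0.35 to 0.85 m from the base axis. Payload 8.1 kg.
Tool frame: the origin (TCP) lies at the very end of the fingers, on their centre line; the grasp point (between the pads) lies 19 mm behind it; z points along the fingers, y is the line along which they close (so a half turn about z gives the same grasp; the last joint's range is limited). The gripper opens to 93 mm and grips with 3 to 60 N. Pads are 15 mm wide; open, the fingers measure 128 mm over their backs; the gripper's body (75 mm by 188 mm) begins 65 mm behind the grasp point.
Start: joints at [1.108, 0.13, 1.488, -0, 1.523, -0.085], TCP at [0.221, 0.558, 0.219] pointing down, gripper open.
Joint ranges: [-2.96, 2.96], [-0.89, 2.26], [0.02, 2.5], [-1.34, 4.48], [0, 2.73], [-2.66, 2.66]. Speed limits (rad/s): [2.39, 2.39, 2.79, 3.14, 3.14, 3.14].

INTERFACE

Orientations are given as a unit quaternion [x, y, z, w].
In Python, from cell import manip gives the robot as it stands. Calls block until the motion is done:
- manip.movep(position, orientation): joint-space move of the TCP to a pose.
- manip.movel(position, v=0.15, orientation=None, force_limit=None): straight line of the TCP; orientation=None keeps the orientation; v is the mean speed in m/s. With force_limit (N) it stops when the force on the tool has changed by that much, and returns True; else False.
- manip.move_joints(angles): joint-space move.
- manip.move_gripper(opening, f_grip=None): opening from 0.0 (shut) to 1.0 (fully open); f_grip is the grip in N (None keeps the last); returns when the fingers have stopped.
- manip.hold(seconds).
- manip.solve_ik(position, orientation): joint angles nearest the present ones, or None.
- manip.camera(name): name is "scene" or "top" or "wrist"; returns a dict with "frame" (400x640x3 uint8, red, green, blue), "range_z" (400x640 float32, m along the optical axis (not along the pixel's ray), 0 where there is no reading), "vfov" (degrees; the focal length in pixels is half the picture's height over the tangent of half this angle, whatever the lens; pixels are square), "cx", "cy" (the principal point, pixels), "world_from_camera" (4x4, takes a point from camera to world coordinates); the wrist camera has in their place "mount" (4x4, takes a point from camera to tool coordinates, whose origin is the TCP and whose axes are the flange's). Camera axes: x right, y up, looking along -z (the intrinsics and any distortion apply to the point x, -y, -z); pixel columns grow to the right and rows downward; lengths in m; the calibration is good to about 2 mm. The wrist camera is an equidistant fisheye: a pixel r from the principal point sees the ray r / f radians off the axis. A picture is of the moment at which its call begins: read the wrist's pose just before it.
A pose or a line that the arm cannot do raises manip.MotionError and nothing moves.
- manip.finish_job(): hands the job in; it is judged then, once.
Trained networks look in a picture, given as the dict that the camera call returned (one of the last four; its "shot" number tells which), for a name from the list of things; names that differ only in an ending like _2 or _b are one class to them, and where a whole thing is asked for, a point or a joint stands for the part that bears it (a point fixed in the world has none). Each returns a list of dicts, best first, with "score" (0 to 1); they miss things now and then, are a little off and sometimes report something else, mostly with a low value. They report only what shows in the picture. A call takes as long as a camera call. They do not tell look-alikes from the thing itself.
- manip.recognise(picture, target): "bbox" ([left, top, right, bottom] in pixels, round what is visible of it).
- manip.spot_point(picture, target): "point" ([row, column] in pixels: a listed point, or the origin of a listed thing).
Readings, each from a call of its own:
- manip.current_clock(): time.
- manip.current_qpos(): joint angles.
- manip.current_dq(): joint speeds.
- manip.current_joint_torque(): joint torques, N m.
- manip.current_position(): TCP position.
- manip.current_eef_rot(): TCP orientation.
- manip.current_force(): force on the tool from outside, world axes, zero at the start.
- manip.current_moment(): the same for the moment, N m.
- manip.current_opening(): opening from 0.0 (shut) to 1.0 (fully open).
- manip.current_grasp_force(): force on a finger pad.
Only numpy, scipy, OpenCV 4.12 (cv2) and the standard library are available. Lean on these libraries where they do the work, as an engineer would, in place of code of your own. Each camera call takes 0.05 s, during which the arm holds its last target. There are 200 camera calls.

## Working session

There is one attempt and no reset: what is moved stays moved. The work goes in short steps, each a Python script; the robot and the scene stay as the last script left them, time stands still between calls to the robot, and variables do not carry over. Pictures are saved under pics/ and viewed, at most 10 in all, crops included, and the job is handed in when it is done.

```bash
mkdir -p pics; ls
cat > h.py <<'E'
import numpy as np, cv2
from cell import manip as m
def px2w(p,r,c,d=None):
    f=200/np.tan(np.radians(p["vfov"])/2)
    if d is None: d=p["range_z"][int(round(r)),int(round(c))]
    q=np.array([(c-p["cx"])/f*d,-(r-p["cy"])/f*d,-d,1])
    return (p["world_from_camera"]@q)[:3]
def cloud(p):
    f=200/np.tan(np.radians(p["vfov"])/2); d=p["range_z"].astype(float)
    r,c=np.mgrid[:400,:640]
    q=np.stack([(c-p["cx"])/f*d,-(r-p["cy"])/f*d,-d,np.ones_like(d)],-1)
    return (q@p["world_from_camera"].T)[...,:3]
def save(n,im): cv2.imwrite("pics/"+n,cv2.cvtColor(im,cv2.COLOR_RGB2BGR))
E
python3 - <<'E'
from h import *
out=[]
for n in("top","scene"):
    p=m.camera(n); out.append(p["frame"])
    print(n,{k:v for k,v in p.items() if k not in("frame","range_z")})
    for t in("inner_knob","outer_collar","crock_rim"):
        for x in m.spot_point(p,t)[:3]:
            r,c=x["point"]; print(t,x["score"],np.round(x["point"],1),px2w(p,r,c).round(3))
    for t in("bowl","jar","tub","crock","outer"):
        print(t,[(round(x["score"],2),np.round(x["bbox"])) for x in m.recognise(p,t)[:3]])
    np.save(n+".npy",cloud(p))
    save(n+".png",p["frame"])
print(m.current_clock(),m.current_eef_rot())
E
```

```text
pics
top {'vfov': 55.713651325247795, 'cx': 322.0843599714675, 'cy': 198.29741303880232, 'world_from_camera': array([[ 0.00787308,  0.99556545, -0.09374136,  0.34939746],
       [-0.99947143,  0.01079145,  0.030666  ,  0.09072252],
       [ 0.03154162,  0.09345037,  0.99512419,  1.39099032],
       [ 0.        ,  0.        ,  0.        ,  1.        ]]), 'shot': 1}
inner_knob 0.54 [191.4 263.1] [0.493 0.253 0.099]
outer_collar 0.85 [194.7 265.9] [0.481 0.243 0.1  ]
outer_collar 0.84 [261.3 263.6] [0.249 0.258 0.002]
outer_collar 0.73 [252.4 388.8] [ 0.284 -0.198  0.001]
crock_rim 0.59 [199.2 407.4] [ 0.48  -0.268  0.008]
bowl [(0.79, array([321., 148., 351., 180.]))]
jar [(0.57, array([440., 143., 470., 164.]))]
tub [(0.82, array([205., 139., 232., 166.])), (0.75, array([250., 175., 285., 212.]))]
crock [(0.83, array([387., 184., 426., 220.]))]
outer [(0.97, array([246., 243., 280., 278.])), (0.86, array([251., 180., 287., 212.])), (0.84, array([298., 214., 336., 252.]))]
scene {'vfov': 52.25699912145096, 'cx': 310.76989036740406, 'cy': 203.75053046391452, 'world_from_camera': array([
[... 278 characters left out ...]
] [0.466 0.254 0.049]
outer_collar 0.66 [195.  325.1] [ 0.357  0.044 -0.003]
outer_collar 0.65 [254.3 347.6] [0.487 0.264 0.058]
outer_collar 0.64 [323.4 451.6] [ 0.404  0.595 -0.004]
crock_rim 0.56 [142. 242.] [ 0.435 -0.295  0.044]
bowl [(0.68, array([242., 203., 283., 242.])), (0.4, array([150., 132., 183., 167.]))]
jar [(0.66, array([151., 131., 182., 168.]))]
tub [(0.66, array([332., 315., 367., 350.])), (0.34, array([151., 132., 183., 169.]))]
crock [(0.56, array([220., 129., 262., 176.]))]
outer [(0.98, array([376., 201., 416., 240.])), (0.7, array([322., 236., 362., 275.])), (0.66, array([306., 182., 350., 212.]))]
0.9 [ 1.87777670e-01  9.82211558e-01  3.20445506e-05 -4.68747544e-06]
```

View pics/top.png

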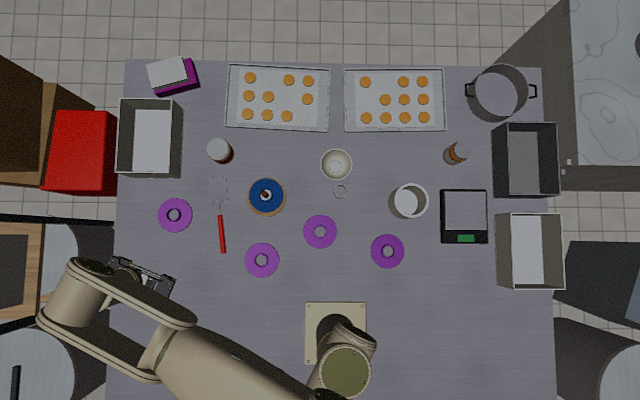

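View pics/scene.png

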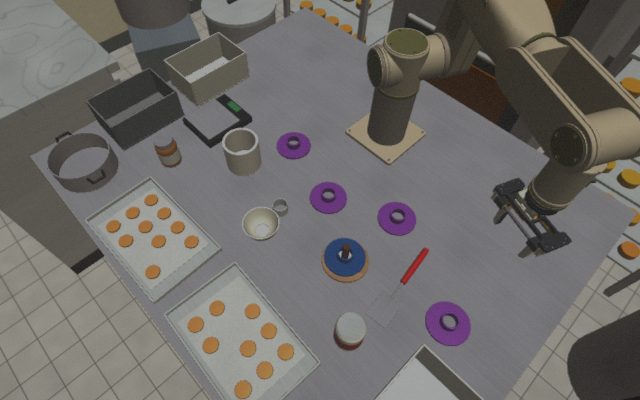

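The top view shows the blue lid with its knob on the board at about (row 196, col 266) and the white crock at about (row 200, col 409). The four purple lids are decoys. The bowl, at (163, 336), lies between the two but further out. Next I fit the lid and crock centres from depth.

Run:
```python
from h import *
for n,kb,cb in(("top",(170,225,240,295),(175,230,380,435)),("scene",(230,290,310,380),(120,185,215,270))):
    P=np.load(n+".npy"); im=cv2.imread(f"pics/{n}.png").astype(int)
    a,b,c,d=kb; q=P[a:b,c:d].reshape(-1,3); col=im[a:b,c:d].reshape(-1,3)
    blue=(col[:,0]>col[:,2]*1.8)&(col[:,0]>col[:,1]*1.3)&(q[:,2]>.02)&(q[:,2]<.045)
    (x,y),r=cv2.minEnclosingCircle(q[blue][:,:2].astype(np.float32)); print(n,"blue",x,y,r,np.median(q[blue],0).round(3),blue.sum())
    k=q[q[:,2]>.08]; print("knob",k.mean(0).round(4),len(k),k[:,2].max())
    a,b,c,d=cb; q=P[a:b,c:d].reshape(-1,3); k=q[(q[:,2]>.105)&(q[:,2]<.125)]
    (x,y),r=cv2.minEnclosingCircle(k[:,:2].astype(np.float32)); print("crock",x,y,r,len(k),np.median(k[:,2]))
```

```text
top blue 0.48731529712677 0.25118714570999146 0.060533639043569565 [0.486 0.25  0.035] 719
knob [0.4499 0.2071 0.4403] 49 1.390990324550082
crock 0.4677359163761139 -0.2539176940917969 0.06018171086907387 312 0.11331478605602685
scene blue 0.48887062072753906 0.2553626000881195 0.061429619789123535 [0.497 0.265 0.035] 918
knob [0.586  0.3212 0.3224] 78 1.1355481261787976
crock 0.468863308429718 -0.2513491213321686 0.062095481902360916 335 0.11367686239901342
```

```bash
cat >> h.py <<'E'
from scipy.spatial.transform import Rotation as R
def quat(a):
    t=(a+np.pi/2)/2; return [np.cos(t),np.sin(t),0,0]
def rad(x,y): return quat(np.arctan2(y,x))
def wrist():
    T=np.eye(4); T[:3,3]=m.current_position(); T[:3,:3]=R.from_quat(m.current_eef_rot()).as_matrix()
    p=m.camera("wrist"); T=T@p["mount"]
    f=200/np.tan(np.radians(p["vfov"])/2); d=p["range_z"].astype(float)
    r,c=np.mgrid[:400,:640]; u,v=c-p["cx"],r-p["cy"]; h=np.hypot(u,v)+1e-9; th=h/f
    t=np.where(th<1.4,np.tan(np.minimum(th,1.4)),0)*d
    q=np.stack([u/h*t,-v/h*t,-d,np.ones_like(d)],-1)
    P=(q@T.T)[...,:3]; P[(d<=0)|(th>=1.4)]=np.nan
    return p,P
def circ(P):  # least-squares circle
    A=np.c_[2*P[:,:2],np.ones(len(P))]; s=np.linalg.lstsq(A,(P[:,:2]**2).sum(1),rcond=None)[0]
    return s[0],s[1],np.sqrt(s[2]+s[0]**2+s[1]**2)
E
python3 - <<'E'
from h import *
for n,x,y,z in(("wc",.468,-.253,.33),("wl",.487,.252,.25)):
    m.movep([x,y,z],rad(x,y)); m.hold(.2)
    p,P=wrist(); save(n+".png",p["frame"]); np.save(n+".npy",P)
    print(n,p["vfov"],p["cx"],p["cy"],p["mount"].round(3).tolist(),m.current_position())
    for t in ("crock_rim",) if n=="wc" else ("inner_knob","outer_collar"):
        for s in m.spot_point(p,t)[:2]:
            r,c=s["point"]; print(t,s["score"],s["point"],P[int(r),int(c)].round(4))
    d=np.hypot(P[...,0]-x,P[...,1]-y)
    for lo,hi in ((.11,.12),) if n=="wc" else ((.03,.042),(.055,.066),(.09,.11)):
        k=P[(d<.075)&(P[...,2]>lo)&(P[...,2]<hi)]; 
        if len(k)>5: print(lo,len(k),np.median(k,0).round(4),cv2.minEnclosingCircle(k[:,:2].astype(np.float32)),circ(k))
print(m.current_clock())
i=[cv2.imread(f"pics/{n}.png")[:, :] for n in("wc","wl")]
cv2.imwrite("pics/w.png",cv2.resize(np.vstack(i),None,fx=.75,fy=.75))
E
```

```text
wc 65.70646984690485 319.7607129962213 202.00402136542382 [[0.001, 0.961, 0.277, 0.076], [1.0, -0.001, -0.0, 0.001], [0.0, 0.277, -0.961, -0.166], [0.0, 0.0, 0.0, 1.0]] [ 0.46815437 -0.2527002   0.32994125]
crock_rim 0.79 [175.7, 321.7] [ 0.4614 -0.2706  0.0072]
0.11 2057 [ 0.4683 -0.2517  0.1146] ((0.4686668813228607, -0.2535361051559448), 0.060619525611400604) (np.float64(0.4689780725722628), np.float64(-0.2524821485985157), np.float64(0.05478352695925374))
wl 65.70646984690485 319.7607129962213 202.00402136542382 [[0.001, 0.961, 0.277, 0.076], [1.0, -0.001, -0.0, -0.0], [-0.0, 0.277, -0.961, -0.166], [0.0, 0.0, 0.0, 1.0]] [0.48735542 0.25140617 0.25010802]
inner_knob 0.9 [183.1, 321.3] [0.4858 0.2573 0.1009]
outer_collar 0.69 [178.3, 316.8] [0.4792 0.2585 0.0953]
outer_collar 0.59 [92.3, 171.1] [ 2.440e-01  2.602e-01 -1.000e-04]
0.03 6250 [0.4846 0.2579 0.0359] ((0.4881604313850403, 0.25269949436187744), 0.062369462102651596) (np.float64(0.4881015675958184), np.float64(0.25273039406989123), np.float64(0.04618306079352322))
0.055 523 [0.4865 0.2568 0.0597] ((0.48765432834625244, 0.2527707815170288), 0.02532540261745453) (np.float64(0.48791735292061034), np.float64(0.25277859032457206), np.float64(0.021916656760874155))
0.09 332 [0.4874 0.2539 0.0996] ((0.4879504144191742, 0.25290167331695557), 0.011422445066273212) (np.float64(0.48770114915185087), np.float64(0.253509297862274), np.float64(0.007698940001306328))
6.4083
```

View pics/w.png

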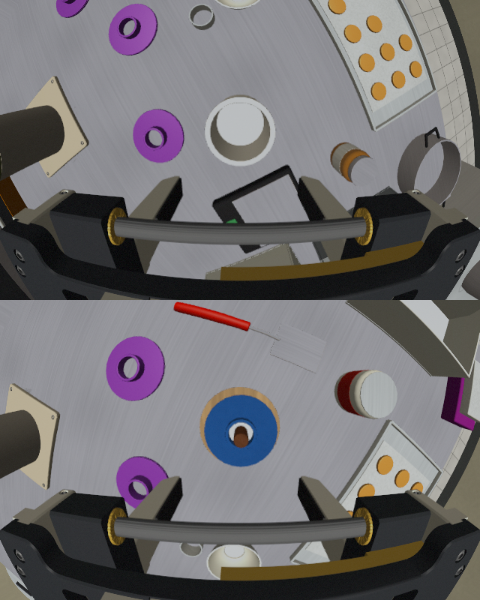

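The wrist pictures agree with the fits: crock at (0.469, −0.253), lid and knob at (0.488, 0.253). Now I grasp the knob and lift.

Run:
```python
from h import *
x,y=.4879,.2528
m.movel([x,y,.12],v=.15,orientation=rad(x,y))
print(m.movel([x,y,.067],v=.05,force_limit=8),m.current_position())
f0=np.array(m.current_force())
m.move_gripper(0,f_grip=40); print(m.current_opening()*93,m.current_grasp_force())
g=np.array(m.current_position())
m.movel([x,y,.087],v=.05); m.movel([x,y,.25],v=.12); m.hold(.2)
print(m.current_force()-f0,m.current_moment(),m.current_opening()*93,g,m.current_clock())
X,Y=.4688,-.253
m.movep([X,Y,.25],rad(X,Y)); m.hold(.3)
p,P=wrist(); save("c.png",p["frame"]); np.save("c.npy",P)
print(m.current_position(),m.current_clock(),m.current_opening()*93)
d=np.hypot(P[...,0]-X,P[...,1]-Y)
for lo,hi in((.105,.122),(.18,.24),(.25,.30)):
    k=P[(d<.08)&(P[...,2]>lo)&(P[...,2]<hi)]
    if len(k)>5: print(lo,len(k),np.median(k,0).round(4),cv2.minEnclosingCircle(k[:,:2].astype(np.float32)))
k=P[(d<.075)&(P[...,2]>.19)&(P[...,2]<.235)]
print("plane",np.linalg.lstsq(np.c_[k[:,:2]-[X,Y],np.ones(len(k))],k[:,2],rcond=None)[0])
```

```text
False [0.48822857 0.25292526 0.06743473]
21.06954127665153 39.99975264072418
[-0.05961354  0.40175635 -3.0746465 ] [-0.03172404  0.01056064  0.01245991] 21.521941589034935 [0.48796661 0.25280735 0.06696149] 12.0
[ 0.46901761 -0.25260486  0.25000288] 14.1833 21.073829789719717
0.105 264 [ 0.4945 -0.2015  0.1146] ((0.4919922351837158, -0.20986467599868774), 0.03437602147459984)
0.18 15312 [ 0.484  -0.231   0.2189] ((0.46982476115226746, -0.2528213560581207), 0.062233198434114456)
0.25 4596 [ 0.4719 -0.2484  0.2812] ((0.47344815731048584, -0.2454720139503479), 0.026427725329995155)
plane [ 0.00035092 -0.00046041  0.21915382]
```

View pics/c.png

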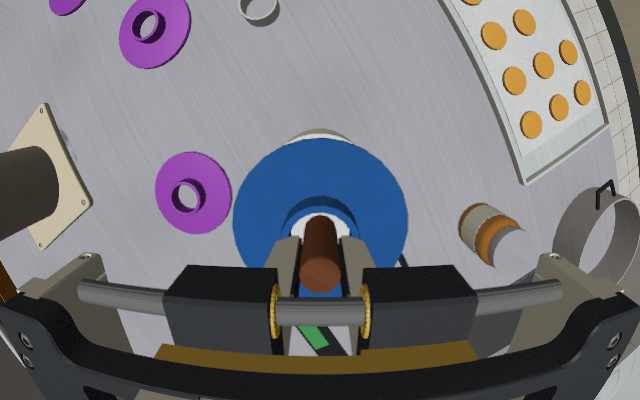

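The lids hang level and centred over the crock, whose rim just shows behind them at (132, 320). Now I lower them.

Run:
```python
from h import *
X,Y=.4688,-.2529
m.movel([X,Y,.174],v=.1); m.hold(.2)
print(m.current_position(),m.current_force())
s=m.movel([X,Y,.150],v=.02,force_limit=10); m.hold(.2)
print(s,m.current_position(),m.current_force(),m.current_moment(),m.current_opening()*93,m.current_clock())
```

```text
[ 0.46924321 -0.2532227   0.17491098] [-0.54725048  0.40181591 -4.6515872 ]
True [ 0.4686945  -0.25283508  0.15567677] [-0.33715488  0.83091208  6.19103759] [-0.10457788  0.05743911  0.1270304 ] 21.415341654537972 16.3583
```

It stopped at z = 0.1557, which is the expected home height. Release, back off and check.

Run:
```python
from h import *
X,Y=.4688,-.2529
m.move_gripper(1.0); m.movel([X,Y,.27],v=.15); m.hold(.2)
p,P=wrist(); np.save("d.npy",P); save("d.png",p["frame"])
d=np.hypot(P[...,0]-X,P[...,1]-Y)
for lo,hi in((.115,.132),(.14,.155),(.18,.2)):
    k=P[(d<.08)&(P[...,2]>lo)&(P[...,2]<hi)]
    if len(k)>5: print(lo,len(k),np.median(k,0).round(4),cv2.minEnclosingCircle(k[:,:2].astype(np.float32)))
k=P[(d<.075)&(P[...,2]>.118)&(P[...,2]<.13)]
print("plane",np.linalg.lstsq(np.c_[k[:,:2]-[X,Y],np.ones(len(k))],k[:,2],rcond=None)[0],m.current_clock())
```

```text
0.115 8951 [ 0.4738 -0.2464  0.1248] ((0.46922633051872253, -0.25311940908432007), 0.062378570437431335)
0.14 823 [ 0.4742 -0.2466  0.1485] ((0.46909332275390625, -0.25272029638290405), 0.025430895388126373)
0.18 542 [ 0.4697 -0.2518  0.1885] ((0.46939152479171753, -0.25270840525627136), 0.011276290751993656)
plane [6.11525218e-05 4.01051942e-04 1.24709761e-01] 18.75
```

View pics/d.png

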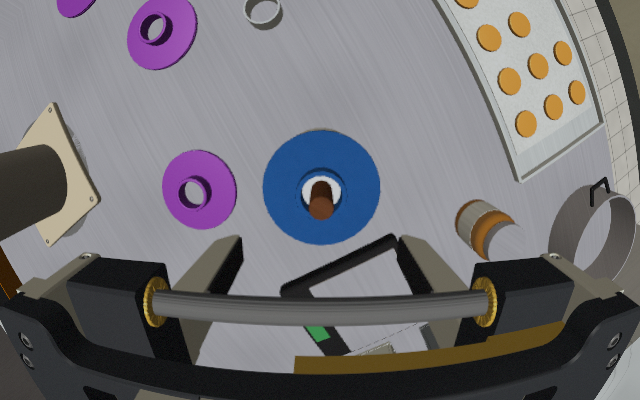

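The plate is level at z = 0.1248 (home is 0.125), so the white lid is seated, and the knob is centred at (190, 321). Now I grip the collar and lift 10 cm.

Run:
```python
from h import *
X,Y=.4691,-.2528
m.movel([X,Y,.17],v=.12)
print(m.movel([X,Y,.129],v=.04,force_limit=6),m.current_position())
f0=np.array(m.current_force())
m.move_gripper(0,f_grip=30); g=np.array(m.current_position())
print(m.current_opening()*93,m.current_grasp_force(),g)
m.movel([X,Y,g[2]+.05],v=.04); m.movel([X,Y,g[2]+.10],v=.08); m.hold(.5)
print(m.current_position(),m.current_force()-f0,m.current_opening()*93,m.current_clock())
p,P=wrist(); save("e.png",p["frame"])
d=np.hypot(P[...,0]-X,P[...,1]-Y)
k=P[(d<.07)&(P[...,2]>.205)&(P[...,2]<.24)]
print("plane",np.linalg.lstsq(np.c_[k[:,:2]-[X,Y],np.ones(len(k))],k[:,2],rcond=None)[0],cv2.minEnclosingCircle(k[:,:2].astype(np.float32)))
p=m.camera("scene"); save("f.png",cv2.resize(p["frame"][60:220,160:380],None,fx=3,fy=3))
```

```text
False [ 0.46932269 -0.25294621  0.12936667]
50.0861200620769 29.99957495369017 [ 0.46905644 -0.25278654  0.12898441]
[ 0.46906051 -0.2527604   0.22885313] [ 0.45740855 -0.62387445 -1.43904716] 50.08303012152172 24.3417
plane [-0.02558701 -0.04665813  0.22696603] ((0.46958857774734497, -0.2528102993965149), 0.06184256076812744)
```

View pics/f.png

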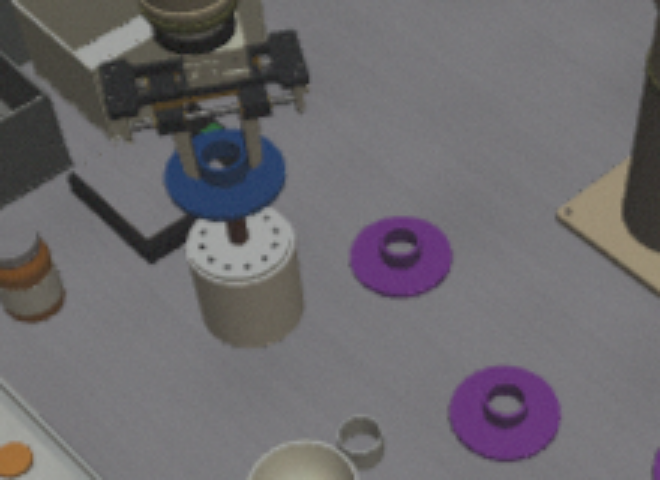

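The blue lid is up (lid at (175, 225) in the crop) and the vented white lid is still seated on the crock. I'll check the tilt on plate pixels only, since finger pixels may have skewed that fit, and hand in if it is level.

Run:
```python
from h import *
X,Y=.4691,-.2528
p,P=wrist(); c=p["frame"].astype(int)
d=np.hypot(P[...,0]-X,P[...,1]-Y)
k=P[(d<.061)&(d>.034)&(c[...,2]>1.8*c[...,0])&(P[...,2]>.2)&(P[...,2]<.25)]
s=np.linalg.lstsq(np.c_[k[:,:2]-[X,Y],np.ones(len(k))],k[:,2],rcond=None)[0]
print(len(k),s,np.abs(k[:,2]-np.c_[k[:,:2]-[X,Y],np.ones(len(k))]@s).max())
if np.hypot(*s[:2])<.03: print(m.finish_job(),m.current_clock())
```

```text
12334 [2.11574765e-05 2.68991444e-04 2.24830342e-01] 0.019147261049693526
the job is handed in; nothing more can be done
the job is handed in; nothing more can be done
```

The job is handed in: the white vented lid is seated on the crock, and the gripper is holding the blue lid level, straight above and 10 cm over where it sat.

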